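# Restock the spring-gated fuse caddy and deliver it

### The arm

A 6-joint arm with a two-finger parallel gripper is mounted at the origin on a cart in front of the work surface, level with it; the furniture and walls round the work are solid. World frame = base frame: x ahead of the robot, y to its left, z up, the work surface at z = 0. Lengths are in mm, angles in rad, forces in N, time in s.
With the tool pointing down it reaches from about 275 to 875 mm from the base axis. Payload 12.5 kg.
Tool frame: the origin (TCP) lies at the very end of the fingers, on their centre line; the grasp point (between the pads) lies 19 mm behind it (r.grasp_offset is the distance from the TCP to the grasp point, in mm); z points along the fingers, y is the line along which they close (so a half turn about z gives the same grasp; the last joint's range is limited). The gripper opens to 85 mm and grips with 20 to 120 N. Pads are 22 mm wide; open, the fingers measure 114 mm over their backs; the gripper's body (76 mm by 85 mm) begins 54 mm behind the grasp point. The pads swing forward as they close: fully open they stand 13 mm farther back than shut.
Start: joints at [1.181, 0.351, 1.652, -0, 1.139, -0.085], TCP at [165.025, 524.644, 231.29] pointing down, gripper open.
Joint ranges: [-2.75, 2.75], [-0.79, 2.1], [0.01, 2.65], [-1.57, 4.71], [0.07, 3.14], [-2.87, 2.87]. Speed limits (rad/s): [2.22, 2.22, 2.79, 3.14, 3.14, 3.14].

### API

Orientations are given as [roll, pitch, yaw] about the fixed x, y, z axes, in that order (R = Rz(yaw) Ry(pitch) Rx(roll)).
In Python, from bench import r gives the robot as it stands.
- The arm moves only by the shell command python3 -m handwheel 'ROWS'. ROWS is JSON, a list of rows, each a list of 5 numbers: the shift along the tool's x, y, z normalised to -1 to 1, where 1 is 0.25 m, then the turn about the tool's z normalised to -1 to 1, where 1 is pi/2 rad, then the gripper command: -1 is fully open, 1 is shut, values between are in proportion. A call has 1 to 10 rows; each row shifts and turns the commanded pose from where the row before left it, along the tool's axes as they then stand; what a row does not reach is not made up. A row lasts 1/10 s, in which the tool goes at most 50 mm and 8.59 degrees, less where a joint would pass 70% of its speed; a pose out of reach is approached as far as the arm can. A call with a number of a shift or a turn outside -1 to 1 is refused whole. A call with a gripper value outside its range is refused whole. The fingers move at their own pace and stop on an object; the grip force is fixed at half the most. Time passes only in rows, so rows that do not move let the fingers close. It gives the time, the measured TCP pose, the force, the opening and the grip force at its end, in the units of the state.
- r.state(): the state, without advancing time (a new reading comes with each control period).
- r.read_camera(name): name is "side" or "top"; returns the picture (400x640x3 uint8, blue, green, red); there is no depth.
- r.calibration(name): a dict with "fx", "fy", "cx", "cy" (pixels), "origin" and "rotation" of the camera in the world. Camera axes: x right, y down, z forward; pixel columns grow to the right and rows downward; lengths in mm; the calibration is good to about 2 mm. A picture is of the moment at which its call begins. calibration takes no time and is no camera call.
- r.finish_job(): hands the job in; it is judged then, once.
The state is a dict: "t": time; "joint_pos": joint angles; "dq": joint speeds; "joint_efforts": joint torques, N m; "tcp_pos": TCP position; "tcp_rot": TCP orientation; "ft_force": force on the tool from outside, world axes, zero at the start; "wrist_torque": the same for the moment, N m; "grip_width": opening from 0.0 (shut) to 1.0 (fully open); "grip_force": force on a finger pad.
Only numpy, scipy, OpenCV 4.12 (cv2) and the standard library are available. Lean on these libraries where they do the work, as an engineer would, in place of code of your own. Each camera call takes 0.05 s, during which the arm holds its last target. There are 200 camera calls.

### The job

First clear every brown spent fuse out of the blue caddy into the red scrap tray, then load every white fuse lying on the bench into a free bay: hold the bay's orange spring gate back with the fuse, lower it onto the rails, and let the gate slide it fully home under the lip. When all are clamped, lift the caddy by its handle, keep it level, and stand it in the middle of the green mat, square to it; leave the tape and the solder spool where they are.

Things in the scene. Friction and masses are not known exactly. Their poses are not given: they have to be found in the camera images.
- caddy_handle (a point): centre of the handle bar of the loose blue fuse caddy (base 120 x 254 x 8 mm, 0.7 kg empty, held only by friction). Black bar 14 wide (caddy's y), 16 high, 78 long (caddy's x), 52 mm above the caddy's underside over the middle of its base, on posts 32 mm either side. Axes are the caddy's: x points from the fixed lipped wall to the spring gates, z up. Nothing on it is higher than 64 mm
- caddy_lip (a point): middle of the edge of the fixed lip, at its underside, 39 mm above the caddy's underside, x = -44 mm from the handle; axes are the caddy's. The lip is 4 mm thick (top at 43), runs the whole width, and hides the last 10 mm of each clamped fuse; the wall behind it has its face at x = -54. Blocks 14 mm long beside the wall leave 30 mm of width for a fuse end
- caddy_gates (a point): middle of the row of four orange spring gates: the plane of their faces when shut, x = +16 mm from the handle, 37 mm above the caddy's underside; axes are the caddy's. Each is an upright plate 26 wide, from 16 to 58 mm above the caddy's underside, above that a thin tip bent back. It slides to +x under push. A fuse passes the lip only with its centre at x = -2 to +3 mm, the gate 20 to 25 mm back
- mat_center (a point): centre of the top of the fixed green delivery mat, 160 (its x) x 280 (its y) x 3 mm, white line near either end; its axes are the mat's
- scrap_tray_in (a point): centre of the inner floor of the fixed red open scrap tray, outside 110 (x) x 130 (y) x 28 mm high, walls 3 mm, floor 3 mm above the bench
- bay0 (a point): where the centre of a fuse lies when it is clamped in bay 0 of the caddy (y = -106 mm from the handle in the caddy's frame, x = -16, 25 mm above the caddy's underside); axes are the caddy's. The fuse lies along x on two cross rails, tops 14 mm above the caddy's underside; between the rails the base is 8 mm high
- gate0 (a joint): travel in m of the spring gate of bay 0 towards the caddy's +x: 0 shut on an empty bay, 0.006 resting on a clamped fuse, 0.020 to 0.025 open enough for a fuse to pass the lip, 0.026 end of travel; the spring pushes back with 1.0 N at 0 rising to 2.0 N
- bay1 (a point): where the centre of a fuse lies when it is clamped in bay 1 of the caddy (y = -50 mm from the handle in the caddy's frame, x = -16, 25 mm above the caddy's underside); axes are the caddy's. The fuse lies along x on two cross rails, tops 14 mm above the caddy's underside; between the rails the base is 8 mm high
- gate1 (a joint): travel in m of the spring gate of bay 1 towards the caddy's +x: 0 shut on an empty bay, 0.006 resting on a clamped fuse, 0.020 to 0.025 open enough for a fuse to pass the lip, 0.026 end of travel; the spring pushes back with 1.0 N at 0 rising to 2.0 N
- bay2 (a point): where the centre of a fuse lies when it is clamped in bay 2 of the caddy (y = 50 mm from the handle in the caddy's frame, x = -16, 25 mm above the caddy's underside); axes are the caddy's. The fuse lies along x on two cross rails, tops 14 mm above the caddy's underside; between the rails the base is 8 mm high
- gate2 (a joint): travel in m of the spring gate of bay 2 towards the caddy's +x: 0 shut on an empty bay, 0.006 resting on a clamped fuse, 0.020 to 0.025 open enough for a fuse to pass the lip, 0.026 end of travel; the spring pushes back with 1.0 N at 0 rising to 2.0 N
- bay3 (a point): where the centre of a fuse lies when it is clamped in bay 3 of the caddy (y = 106 mm from the handle in the caddy's frame, x = -16, 25 mm above the caddy's underside); axes are the caddy's. The fuse lies along x on two cross rails, tops 14 mm above the caddy's underside; between the rails the base is 8 mm high
- gate3 (a joint): travel in m of the spring gate of bay 3 towards the caddy's +x: 0 shut on an empty bay, 0.006 resting on a clamped fuse, 0.020 to 0.025 open enough for a fuse to pass the lip, 0.026 end of travel; the spring pushes back with 1.0 N at 0 rising to 2.0 N
- fuse_a_center (a point): a white 76 mm cartridge fuse (new), 76 long, 20 wide, 22 high, 60 g, lying on the bench with its length roughly along world x; this point is its centre, 11 mm above its underside; its own y axis runs along its length. May be absent
- fuse_b_center (a point): a white 76 mm cartridge fuse (new), 76 long, 20 wide, 22 high, 60 g, lying on the bench with its length roughly along world x; this point is its centre, 11 mm above its underside; its own y axis runs along its length. May be absent
- fuse_c_center (a point): a white 76 mm cartridge fuse (new), 76 long, 20 wide, 22 high, 60 g, lying on the bench with its length roughly along world x; this point is its centre, 11 mm above its underside; its own y axis runs along its length. May be absent
- fuse_d_center (a point): a white 76 mm cartridge fuse (new), 76 long, 20 wide, 22 high, 60 g, lying on the bench with its length roughly along world x; this point is its centre, 11 mm above its underside; its own y axis runs along its length. May be absent
- spent_a_center (a point): a spent cartridge fuse, dark brown with dark metal ends, 76 long, 20 wide, 22 high, 60 g, clamped at the start in bay 0 of the caddy; this point is its centre, 11 mm above its underside; its own y axis runs along its length. May be absent
- spent_b_center (a point): a spent cartridge fuse, dark brown with dark metal ends, 76 long, 20 wide, 22 high, 60 g, clamped at the start in bay 1 of the caddy; this point is its centre, 11 mm above its underside; its own y axis runs along its length. May be absent
- spent_c_center (a point): a spent cartridge fuse, dark brown with dark metal ends, 76 long, 20 wide, 22 high, 60 g, clamped at the start in bay 2 of the caddy; this point is its centre, 11 mm above its underside; its own y axis runs along its length. May be absent
- tape_red: red roll of tape, 60 mm across, 19 high, behind the work: leave it; origin at the centre of its underside
- solder_spool: solder spool, 56 mm across, 32 high, behind the work: leave it; origin at the centre of its underside
Not all that is in view belongs to the job. Leave any yellow look-alike of the part that bears fuse_a_center alone.

How it is judged:
By the outcome, as a careful person would: the job done as asked, in the order asked, and still so for the second after the job is handed in, with the robot touching nothing.
Of spent_a, spent_b, spent_c only 2 to 3 are there at a start; the rules pass over those that are not, and their reading is None.
Of fuse_a, fuse_b, fuse_c, fuse_d only 3 to 4 are there at a start; the rules pass over those that are not, and their reading is None.
At some moment in a run one of fuse_a, fuse_b, fuse_c, fuse_d may be knocked a few centimetres aside while the robot is not near it.
It also fails if it takes over 210 s, if anything falls off the work surface, if the arm or the gripper's body presses on something with over 40 N, if the wrist force passes 120 N, or if a joint passes its speed limit or range.

## Working session

There is one attempt and no reset: what is moved stays moved. The work goes in short steps, Python scripts to look and compute and a shell command to move; the robot and the scene stay as the last step left them, time stands still between calls to the robot, and variables do not carry over. Pictures are saved under pics/ and viewed, at most 14 in all, crops included, and the job is handed in when it is done.

```bash
ls; mkdir -p pics
python3 - <<'E'
from bench import r
import cv2
for n in("top","side"):
    im=r.read_camera(n); cv2.imwrite(f"pics/{n}0.png",im); print(n,r.calibration(n))
print(r.state()); print(r.grasp_offset)
E
```

```text
pics
top {'fx': 480.98063505868515, 'fy': 480.98063505868515, 'cx': 316.26142618597316, 'cy': 203.62959519566724, 'origin': array([ 321.49363095,   -6.40257583, 1198.47667754]), 'rotation': array([-2.90929912, -0.00308128, -1.54513961])}
side {'fx': 434.2148440877912, 'fy': 434.2148440877912, 'cx': 322.25414875031043, 'cy': 196.80897431919567, 'origin': array([1186.87010992, -151.89919359,  908.04234784]), 'rotation': array([-2.50595983, -0.00399431,  1.2925576 ])}
{'t': 0.1, 'joint_pos': array([ 1.18139116e+00,  3.51184201e-01,  1.65230435e+00, -2.17404099e-06,
        1.13906993e+00, -8.46058333e-02]), 'dq': array([-2.00389249e-04, -7.80699728e-05, -2.03818627e-04,  1.09990063e-03,
        7.22703175e-04,  2.64937498e-04]), 'joint_efforts': array([-7.93046593e-05, -5.06837225e+01, -2.91877091e+01, -1.24469229e-04,
        2.67041236e-03,  6.36964614e-06]), 'tcp_pos': array([164.93476409, 524.41091871, 230.83242825]), 'tcp_rot': array([-3.14063012e+00, -7.96499685e-05,  2.83679419e+00]), 'ft_force': array([ 0.16567206,  0.06442797, -0.71116236]), 'wrist_torque': array([-0.00845644, -0.0128839 , -0.02991034]), 'grip_force': 0.0, 'grip_width': 0.9970939810075503}
18.700000000000003
```

View pics/top0.png

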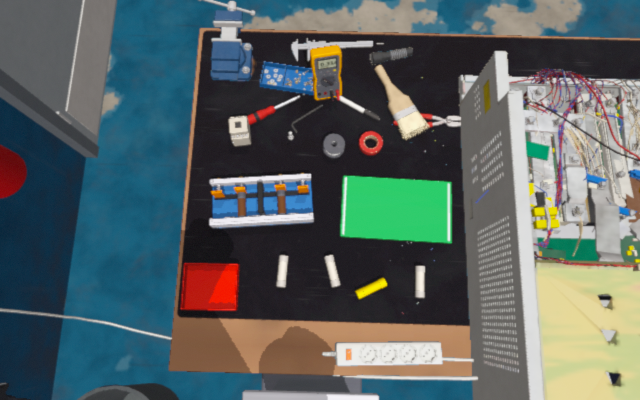

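View pics/side0.png

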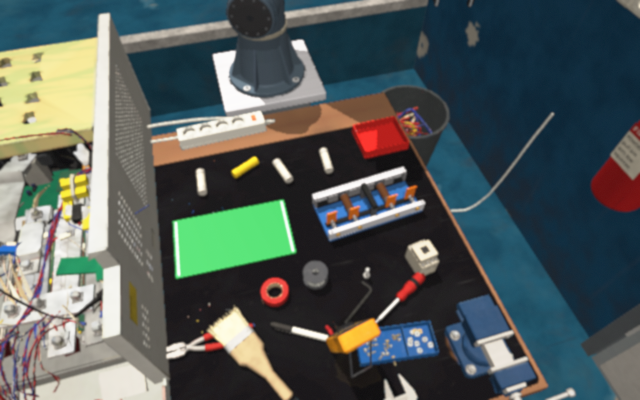

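Run:
```python
import cv2
t=cv2.imread("pics/top0.png"); s=cv2.imread("pics/side0.png")
cv2.imwrite("pics/c1.png",cv2.resize(t[165:240,200:325],None,fx=6,fy=6,interpolation=cv2.INTER_CUBIC))
cv2.imwrite("pics/c2.png",cv2.resize(s[160:245,305:430],None,fx=6,fy=6,interpolation=cv2.INTER_CUBIC))
```

```text
(no output)
```

View pics/c1.png

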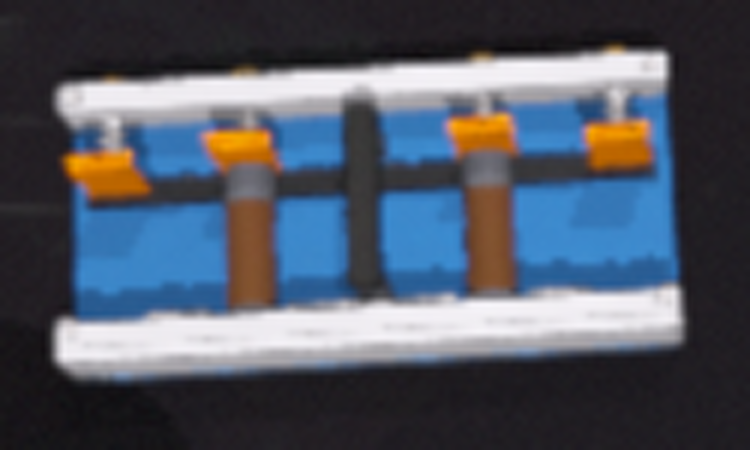

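View pics/c2.png

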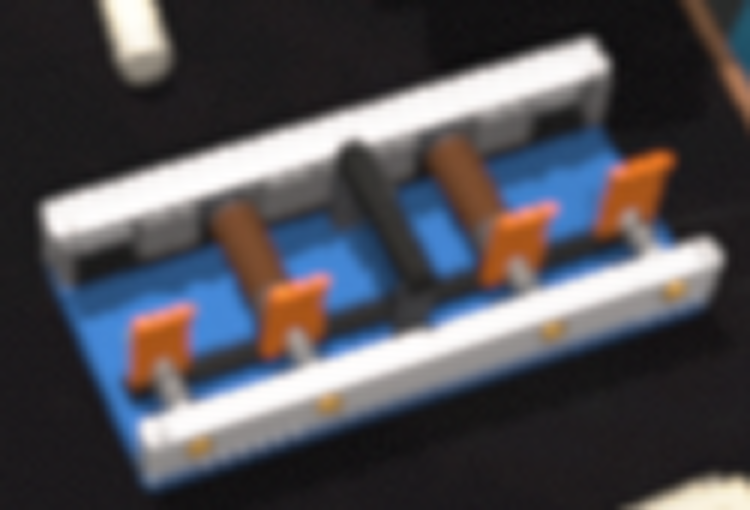

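```bash
cat > h.py <<'E'
import numpy as np, cv2
from bench import r
from scipy.spatial.transform import Rotation as Ro
from scipy.optimize import least_squares
cal={n:r.calibration(n) for n in("top","side")}
Rm={n:Ro.from_euler("xyz",cal[n]["rotation"]).as_matrix() for n in cal}
def proj(n,P):
    c=cal[n]; q=(np.atleast_2d(P)-c["origin"])@Rm[n]
    return np.c_[c["fx"]*q[:,0]/q[:,2]+c["cx"],c["fy"]*q[:,1]/q[:,2]+c["cy"]]
def onz(n,uv,z):
    c=cal[n]; uv=np.atleast_2d(uv)
    d=np.c_[(uv[:,0]-c["cx"])/c["fx"],(uv[:,1]-c["cy"])/c["fy"],np.ones(len(uv))]@Rm[n].T
    return c["origin"]+d*((z-c["origin"][2])/d[:,2])[:,None]
def tri(a,b):
    s=least_squares(lambda p:np.r_[(proj("top",p)-a).ravel(),(proj("side",p)-b).ravel()],[350,0,20.])
    return s.x,np.sqrt(2*s.cost)
def caddy(p,M):
    M=np.atleast_2d(M).astype(float); c,s=np.cos(p[2]),np.sin(p[2])
    return np.c_[p[0]+c*M[:,0]-s*M[:,1],p[1]+s*M[:,0]+c*M[:,1],M[:,2]+(p[3] if len(p)>3 else 0)]
def comps(mask,lo=30,hi=1e6):
    k,l,s,c=cv2.connectedComponentsWithStats(mask.astype(np.uint8))
    return [(s[i],c[i],l==i) for i in range(1,k) if lo<s[i][4]<hi]
def fuses(n,im):
    h=cv2.cvtColor(im,cv2.COLOR_BGR2HSV)
    m=(h[...,2]>130)&(h[...,1]<75)
    return comps(m,60,900)
E
python3 - <<'E'
from h import *
t=cv2.imread("pics/top0.png"); s=cv2.imread("pics/side0.png")
ct=lambda u,v:[(u+.5)/6-.5+200,(v+.5)/6-.5+165]
cs=lambda u,v:[(u+.5)/6-.5+305,(v+.5)/6-.5+160]
# handle bar ends' top and lip corners
M=np.array([[39,0,60],[-39,0,60],[-44,127,43],[-44,-127,43]])
T=np.array([ct(362,92),ct(366,294),ct(56,322),ct(681,288)])
S=np.array([cs(424,280),cs(352,146),cs(606,66),cs(68,230)])
for i in range(4): print("tri",M[i],tri(T[i],S[i]))
f=lambda p:np.r_[(proj("top",caddy(p,M))-T).ravel(),(proj("side",caddy(p,M))-S).ravel()]
q=least_squares(f,[330,120,0,0]); print(q.x,q.fun.reshape(-1,2).round(1).tolist())
q3=least_squares(f,[330,120,0]); print(q3.x)
for n,im in(("top",t),("side",s)):
    for st,c,m in fuses(n,im):
        print(n,st,c.round(1),onz(n,c,11)[0].round(1),end=" ")
        ys,xs=np.nonzero(m); W=onz(n,np.c_[xs,ys],11)[:,:2]
        w,v=np.linalg.eigh(np.cov(W.T)); a=v[:,1]; print("ang",np.degrees(np.arctan2(a[1],a[0])).round(1),(np.sqrt(w*12)).round(0))
    h=cv2.cvtColor(im,cv2.COLOR_BGR2HSV)
    g=max(comps((abs(h[...,0].astype(int)-65)<15)&(h[...,1]>120)),key=lambda c:c[0][4])
    # mat: hull incl. white lines
    cn=cv2.findContours(g[2].astype(np.uint8),0,2)[0][0]
    W=onz(n,cn[:,0,:].astype(float),3)[:,:2].astype(np.float32); print(n,"mat",cv2.minAreaRect(W))
    rd=[c for c in comps(((h[...,0]<6)|(h[...,0]>174))&(h[...,1]>150)&(h[...,2]>60),500)]
    for st,c,m in rd:
        ys,xs=np.nonzero(m); W=onz(n,np.c_[xs,ys].astype(float),28)[:,:2].astype(np.float32); print("red",st,cv2.minAreaRect(W))
E
```

```text
tri [39  0 60] (array([647.27656951, 137.36429675,  59.53976666]), np.float64(0.11753260957145358))
tri [-39   0  60] (array([565.82427273, 134.49335079,  46.69969345]), np.float64(1.1128177025148902))
tri [-44 127  43] (array([551.1351036 , 258.71928833,  42.30398938]), np.float64(0.23148545257311523))
tri [ -44 -127   43] (array([572.66347963,   7.46827704,  42.96830191]), np.float64(1.87223090761946))
[ 6.06155237e+02  1.36303830e+02  8.03533356e-02 -3.85062671e+00] [[-0.8, 1.2], [-0.6, -1.6], [0.2, -0.1], [-0.8, 0.1], [0.3, -0.1], [-0.8, -1.7], [0.3, 1.0], [-1.8, 1.1]]
[6.06694573e+02 1.35645111e+02 8.08298955e-02]
top [ 65   0  21 112 357] [74.8 54.8] [1002.8  667.6   11. ] ang 180.0 [  9. 339.]
top [204   0  52  16 228] [231.7   6.3] [1165.3  249.1   11. ] ang 73.9 [ 22. 128.]
top [472  22  11   9  73] [476.4  25.8] [1122.7 -435.3   11. ] ang 140.3 [22. 29.]
top [291  38  82  23 529] [325.9  45.4] [1050.3  -17.8   11. ] ang 95.9 [ 37. 242.]
top [318  59  18  10 112] [326.3  63.2] [996.2 -20.1  11. ] ang 103.2 [24. 49.]
top [460  75  18  24 228] [466.9  83.2] [ 947.  -400.8   11
[... 4735 characters left out ...]
8   11. ] ang 109.9 [24. 40.]
side [ 14 388  19  12 141] [ 24.8 394.1] [ 848.5 -644.8   11. ] ang 60.3 [19. 31.]
side [546 388  30  12 154] [563.4 394.5] [1132.7  350.3   11. ] ang 89.7 [11. 56.]
side mat ((600.8174438476562, -206.38035583496094), (286.1841125488281, 168.5586395263672), 88.03839874267578)
red [ 351  116   59   43 1755] ((403.78643798828125, 242.46347045898438), (137.40582275390625, 143.4481658935547), 0.6551572680473328)
red [ 591  158   49   54 1769] ((740.0413208007812, 773.32470703125), (120.7742691040039, 164.83096313476562), 29.248735427856445)
red [260 277  30  30 508] ((779.9332275390625, -140.18162536621094), (63.68318557739258, 67.35411834716797), 74.16964721679688)
```

```bash
cat > ov.py <<'E'
from h import *
def box(x0,x1,y0,y1,z0,z1):
    V=np.array([[x,y,z] for x in(x0,x1) for y in(y0,y1) for z in(z0,z1)])
    return V,[(i,j) for i in range(8) for j in range(i) if bin(i^j).count("1")==1]
def overlay(p,ims,wins,k,fn,filled=(1,2)):
    out=[]
    B=[box(-39,39,-7,7,44,60),box(-60,60,-127,127,0,8),box(-60,-44,-127,127,39,43)]
    for i,y in enumerate((-106,-50,50,106)):
        g=16+(6 if i in filled else 0); B.append(box(g,g+3,y-13,y+13,16,58))
        if i in filled: B.append(box(-54,22,y-10,y+10,14,36))
    for n in("top","side"):
        x0,x1,y0,y1=wins[n]; im=cv2.resize(ims[n][y0:y1,x0:x1],None,fx=k,fy=k,interpolation=cv2.INTER_CUBIC)
        for V,E in B:
            q=((proj(n,caddy(p,V))-[x0,y0]+.5)*k-.5).round().astype(int)
            for a,b in E: cv2.line(im,tuple(map(int,q[a])),tuple(map(int,q[b])),(0,255,255),1)
        out.append(im)
    w=max(o.shape[1] for o in out)
    cv2.imwrite(fn,np.vstack([cv2.copyMakeBorder(o,0,0,0,w-o.shape[1],0) for o in out]))
E
python3 - <<'E'
from ov import *
overlay([606.7,135.9,.0805],{n:cv2.imread(f"pics/{n}0.png") for n in("top","side")},{"top":(203,323,170,232),"side":(308,428,164,242)},4.2,"pics/o1.png")
E
```

```text
(no output)
```

View pics/o1.png

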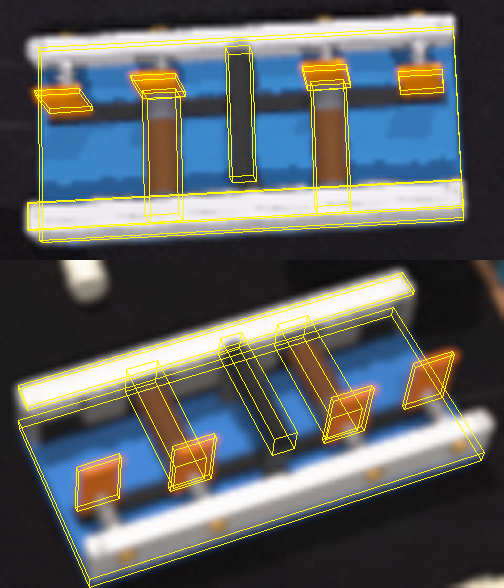

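```bash
cat > plan.py <<'E'
from h import *
CAD=[606.7,135.9,.0805]
def C(x,y,z=0,p=None): return caddy(p or CAD,[x,y,z])[0]
def plan(way,start=None):
    """way: (label,xyz,yaw_deg); prints turn, then shift in tool axes after the turn, in row units (total)"""
    s=r.state(); p,yaw=(s["tcp_pos"],np.degrees(s["tcp_rot"][2])) if start is None else start
    for lab,q,y in way:
        t=-((y-yaw+180)%360-180); c,n=np.cos(np.radians(y)),np.sin(np.radians(y)); d=np.array(q)-p
        print(f"{lab:14s} turn {t/90:+.4f} | {(c*d[0]+n*d[1])/250:+.4f} {(n*d[0]-c*d[1])/250:+.4f} {-d[2]/250:+.4f}  -> {np.round(q,1)}")
        p,yaw=np.array(q),y
E
python3 - <<'E'
from plan import *
Y=np.degrees(CAD[2])+180
plan([("above b2",C(-16,50,130),Y),("down",C(-16,50,15),Y),("up1",C(-16,50,16),Y),("push",C(1,50,16),Y),("lift",C(1,50,130),Y),
("tray",[393,271,130],180),("tray dn",[393,271,7],180),("tray up",[393,271,130],180),
("above b1",C(-16,-50,130),Y),("down",C(-16,-50,15),Y),("push",C(1,-50,16),Y),("lift",C(1,-50,130),Y),("tray",[393,223,130],180)])
E
```

```text
above b2       turn -0.2453 | -1.5724 -1.4911 +0.4033  -> [586.7 184.5 130. ]
down           turn -0.0000 | -0.0000 +0.0000 +0.4600  -> [586.7 184.5  15. ]
up1            turn -0.0000 | -0.0000 +0.0000 -0.0040  -> [586.7 184.5  16. ]
push           turn -0.0000 | -0.0680 +0.0000 -0.0000  -> [603.7 185.8  16. ]
lift           turn -0.0000 | -0.0000 +0.0000 -0.4560  -> [603.7 185.8 130. ]
tray           turn +0.0512 | +0.8427 +0.3407 -0.0000  -> [393 271 130]
tray dn        turn +0.0000 | +0.0000 +0.0000 +0.4920  -> [393 271   7]
tray up        turn +0.0000 | +0.0000 +0.0000 -0.4920  -> [393 271 130]
above b1       turn -0.0512 | -0.7446 -0.8074 -0.0000  -> [594.8  84.8 130. ]
down           turn -0.0000 | -0.0000 +0.0000 +0.4600  -> [594.8  84.8  15. ]
push           turn -0.0000 | -0.0680 +0.0000 -0.0040  -> [611.7  86.1  16. ]
lift           turn -0.0000 | -0.0000 +0.0000 -0.4560  -> [611.7  86.1 130. ]
tray           turn +0.0512 | +0.8749 +0.5474 -0.0000  -> [393 223 130]
```

```bash
python3 -m handwheel '[[0,0,0,-0.0818,-1],[0,0,0,-0.0818,-0.2],[0,0,0,-0.0818,0],[-0.131,-0.124,0,0,0.06],[-0.131,-0.124,0,0,0.06],[-0.131,-0.124,0,0,0.06],[-0.131,-0.124,0,0,0.06],[-0.131,-0.124,0,0,0.06],[-0.131,-0.124,0,0,0.06],[-0.131,-0.124,0,0,0.06]]'
python3 -m handwheel '[[-0.131,-0.124,0.03,0,0.06],[-0.131,-0.124,0.03,0,0.06],[-0.131,-0.124,0.07,0,0.06],[-0.131,-0.124,0.07,0,0.06],[-0.131,-0.124,0.07,0,0.06],[0,0,0.13,0,0.06],[0,0,0,0,0.06],[0,0,0,0,0.06]]'
python3 - <<'E'
from plan import *
Y=np.degrees(CAD[2])+180
plan([("above b2",C(-16,50,130),Y)])
ims={n:r.read_camera(n) for n in("top","side")}
a=cv2.resize(ims["top"][150:250,190:330],None,fx=4,fy=4); b=cv2.resize(ims["side"][100:245,300:440],None,fx=2,fy=2)
b=cv2.copyMakeBorder(b,0,110,0,0,0); cv2.imwrite("pics/g1.png",np.hstack([cv2.copyMakeBorder(a,0,400-a.shape[0],0,0,0),b[:400,:240]]))
E
```

```text
t: 1.1
tcp_pos: [412.1, 325.3, 231.2]
tcp_rot: [-3.141, -0.0, -3.061]
ft_force: [0.1, 1.1, 0.9]
grip_width: 0.472
grip_force: 0.0
t: 1.9
tcp_pos: [586.2, 185.8, 131.4]
tcp_rot: [-3.141, -0.001, -3.061]
ft_force: [0.5, 0.2, 0.1]
grip_width: 0.47
grip_force: 0.0
above b2       turn +0.0003 | -0.0016 -0.0056 +0.0058  -> [586.7 184.5 130. ]
```

View pics/g1.png

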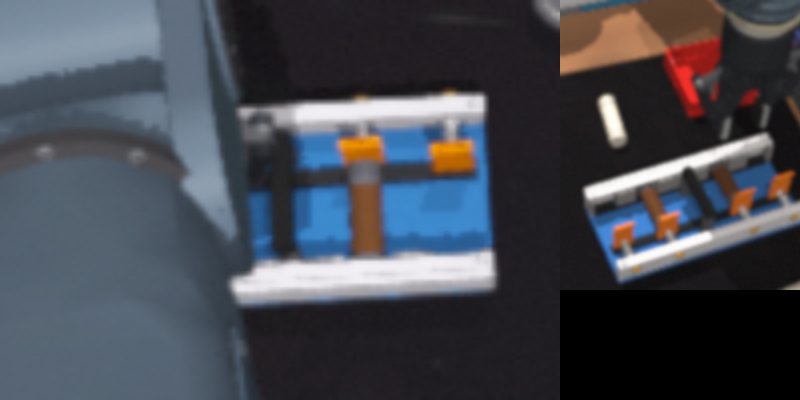

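```bash
python3 -m handwheel '[[0,-0.0056,0.1,0,0.06],[0,0,0.12,0,0.06],[0,0,0.12,0,0.06],[0,0,0.08,0,0.06],[0,0,0.046,0,0.06],[0,0,0,0,0.06],[0,0,0,0,0.06]]'
python3 -m handwheel '[[0,0,0,0,1],[0,0,0,0,1],[0,0,0,0,1],[0,0,0,0,1],[0,0,0,0,1],[0,0,0,0,1]]'
```

```text
t: 2.7
tcp_pos: [587.5, 184.8, 16.2]
tcp_rot: [3.141, 0.002, -3.06]
ft_force: [-0.1, 0.0, -0.5]
grip_width: 0.468
grip_force: 0.0
t: 3.3
tcp_pos: [587.4, 184.5, 16.0]
tcp_rot: [3.141, 0.002, -3.061]
ft_force: [-0.9, 0.2, 6.3]
grip_width: 0.22
grip_force: 59.2
```

```bash
python3 -m handwheel '[[0,0,-0.005,0,1],[-0.017,0,0,0,1],[-0.017,0,0,0,1],[-0.017,0,0,0,1],[-0.016,0,0,0,1],[0,0,0,0,1],[0,0,0,0,1]]'
python3 - <<'E'
from plan import *
ims={n:r.read_camera(n) for n in("top","side")}
b=cv2.resize(ims["side"][130:245,300:430],None,fx=4,fy=4); cv2.imwrite("pics/g2.png",b)
E
```

```text
t: 4.0
tcp_pos: [603.7, 185.5, 16.0]
tcp_rot: [3.142, 0.0, -3.061]
ft_force: [-1.2, 0.9, 1.7]
grip_width: 0.219
grip_force: 59.0
```

View pics/g2.png

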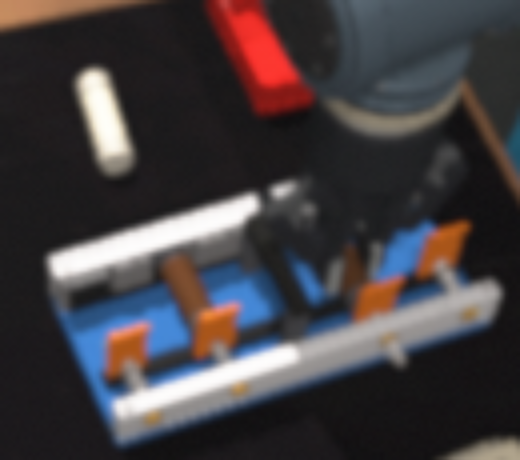

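```bash
python3 -m handwheel '[[0,0,-0.02,0,1],[0,0,-0.03,0,1],[0,0,-0.04,0,1],[0,0,-0.04,0,1],[0,0,0,0,1]]'
python3 -m handwheel '[[0,0,-0.1,0,1],[0,0,-0.12,0,1],[0,0,-0.12,0,1],[0,0,0,0,1]]'
python3 - <<'E'
from plan import *
plan([("tray",[393,271,130],180)])
E
```

```text
t: 4.6
tcp_pos: [604.5, 185.7, 50.6]
tcp_rot: [3.141, 0.003, -3.061]
ft_force: [-2.2, -0.7, -0.0]
grip_width: 0.217
grip_force: 58.8
t: 5.0
tcp_pos: [606.0, 186.0, 138.2]
tcp_rot: [3.14, 0.008, -3.061]
ft_force: [-0.1, 0.1, 0.3]
grip_width: 0.217
grip_force: 58.8
tray           turn +0.0514 | +0.8519 +0.3398 +0.0327  -> [393 271 130]
```

```bash
python3 -m handwheel '[[0,0,0,0.0514,1],[0.142,0.0566,0,0,1],[0.142,0.0566,0,0,1],[0.142,0.0566,0,0,1],[0.142,0.0566,0,0,1],[0.142,0.0566,0,0,1],[0.142,0.0566,0,0,1],[0,0,0,0,1],[0,0,0,0,1]]'
python3 - <<'E'
from plan import *
im=r.read_camera("side"); cv2.imwrite("pics/g3.png",cv2.resize(im[80:240,280:430],None,fx=4,fy=3.7))
plan([("tray",[393,271,130],180)])
E
```

```text
t: 5.9
tcp_pos: [390.4, 270.8, 133.5]
tcp_rot: [3.141, 0.001, -3.14]
ft_force: [1.5, -0.2, 0.8]
grip_width: 0.221
grip_force: 58.8
tray           turn +0.0002 | -0.0075 +0.0019 +0.0142  -> [393 271 130]
```

View pics/g3.png

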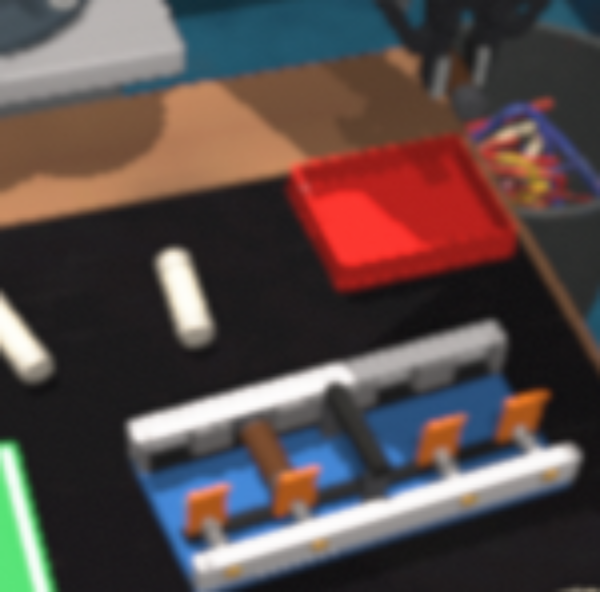

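Run:
```python
from plan import *
print(onz("side",[[352.5,124.6],[396.2,117],[409.5,138.1],[365.5,150.8]],28).round(0))
```

```text
[[339. 184.  28.]
 [344. 317.  28.]
 [433. 321.  28.]
 [445. 187.  28.]]
```

```bash
python3 -m handwheel '[[-0.0075,0.014,0.12,0,1],[0,0,0.12,0,1],[0,0,0.12,0,1],[0,0,0.08,0,1],[0,0,0.05,0,1],[0,0,0.01,0,1],[0,0,0,0,1],[0,0,0,0,0.1],[0,0,0,0,0.1],[0,0,0,0,0.1]]'
python3 -m handwheel '[[0,0,0,0,0.1],[0,0,-0.08,0,0.1],[0,0,-0.12,0,0.1],[0,0,-0.12,0,0.1],[0,0,-0.12,0,0.06],[0,0,-0.06,0,0.06],[0,0,0,0,0.06]]'
python3 - <<'E'
from plan import *
plan([("above b1",C(-16,-50,130),np.degrees(CAD[2])+180)])
E
```

```text
t: 6.95
tcp_pos: [392.8, 274.1, 9.2]
tcp_rot: [3.141, 0.001, -3.142]
ft_force: [0.2, -1.4, 0.2]
grip_width: 0.451
grip_force: 0.0
t: 7.65
tcp_pos: [393.3, 274.4, 135.5]
tcp_rot: [3.14, 0.004, 3.142]
ft_force: [0.7, 0.6, 0.3]
grip_width: 0.47
grip_force: 0.0
above b1       turn -0.0513 | -0.7421 -0.8210 +0.0221  -> [594.8  84.8 130. ]
```

```bash
python3 -m handwheel '[[0,0,0,-0.0513,0.06],[-0.106,-0.1173,0,0,0.06],[-0.106,-0.1173,0,0,0.06],[-0.106,-0.1173,0,0,0.06],[-0.106,-0.1173,0,0,0.06],[-0.106,-0.1173,0,0,0.06],[-0.106,-0.1173,0,0,0.06],[-0.106,-0.1173,0,0,0.06],[0,0,0,0,0.06],[0,0,0,0,0.06]]'
python3 - <<'E'
from plan import *
plan([("b1",C(-16,-50,16),np.degrees(CAD[2])+180)])
E
```

```text
t: 8.65
tcp_pos: [593.3, 83.7, 132.0]
tcp_rot: [3.141, -0.002, -3.062]
ft_force: [-0.5, 0.8, 0.0]
grip_width: 0.465
grip_force: 0.0
b1             turn -0.0008 | -0.0060 +0.0039 +0.4638  -> [594.8  84.8  16. ]
```

```bash
python3 -m handwheel '[[-0.006,0.004,0.1,0,0.06],[0,0,0.12,0,0.06],[0,0,0.12,0,0.06],[0,0,0.08,0,0.06],[0,0,0.044,0,0.06],[0,0,0,0,0.06],[0,0,0,0,0.06]]'
python3 -m handwheel '[[0,0,0,0,1],[0,0,0,0,1],[0,0,0,0,1],[0,0,0,0,1],[0,0,0,0,1],[0,0,0,0,1]]'
python3 - <<'E'
from plan import *
plan([("push",C(1.5,-50,17),np.degrees(CAD[2])+180)])
E
```

```text
t: 9.35
tcp_pos: [594.9, 86.0, 17.7]
tcp_rot: [3.142, -0.0, -3.06]
ft_force: [-0.9, 0.4, -0.4]
grip_width: 0.475
grip_force: 0.0
t: 9.95
tcp_pos: [595.3, 85.6, 18.0]
tcp_rot: [3.141, 0.0, -3.061]
ft_force: [-2.9, 2.7, 7.0]
grip_width: 0.221
grip_force: 59.3
push           turn +0.0001 | -0.0678 -0.0032 +0.0041  -> [612.2  86.2  17. ]
```

```bash
python3 -m handwheel '[[0,0,-0.004,0,1],[-0.017,0,0,0,1],[-0.017,0,0,0,1],[-0.017,0,0,0,1],[-0.016,0,0,0,1],[0,0,0,0,1],[0,0,0,0,1]]'
python3 -m handwheel '[[0,0,-0.02,0,1],[0,0,-0.03,0,1],[0,0,-0.04,0,1],[0,0,-0.04,0,1],[0,0,0,0,1]]'
python3 -m handwheel '[[0,0,-0.1,0,1],[0,0,-0.12,0,1],[0,0,-0.12,0,1],[0,0,0,0,1]]'
python3 - <<'E'
from plan import *
plan([("tray",[393,227,130],180)])
E
```

```text
t: 10.65
tcp_pos: [611.8, 86.6, 18.4]
tcp_rot: [-3.142, -0.0, -3.061]
ft_force: [-1.2, -0.2, 0.4]
grip_width: 0.22
grip_force: 58.8
t: 11.15
tcp_pos: [613.0, 86.8, 53.2]
tcp_rot: [-3.142, 0.003, -3.061]
ft_force: [-2.0, 0.2, 0.2]
grip_width: 0.219
grip_force: 58.8
t: 11.55
tcp_pos: [614.4, 86.9, 140.5]
tcp_rot: [-3.141, 0.008, -3.061]
ft_force: [0.2, 0.2, -0.8]
grip_width: 0.219
grip_force: 58.8
tray           turn +0.0513 | +0.8856 +0.5606 +0.0422  -> [393 227 130]
```

```bash
python3 -m handwheel '[[0,0,0,0.0513,1],[0.1265,0.08,0,0,1],[0.1265,0.08,0,0,1],[0.1265,0.08,0,0,1],[0.1265,0.08,0,0,1],[0.1265,0.08,0,0,1],[0.1265,0.08,0,0,1],[0.1265,0.08,0,0,1],[0,0,0,0,1],[0,0,0,0,1]]'
python3 - <<'E'
from plan import *
plan([("tray",[393,226,8],180)])
E
```

```text
t: 12.55
tcp_pos: [390.6, 227.1, 136.0]
tcp_rot: [3.141, 0.001, -3.14]
ft_force: [-0.4, -0.1, -0.3]
grip_width: 0.22
grip_force: 58.8
tray           turn +0.0009 | -0.0095 -0.0042 +0.5122  -> [393 226   8]
```

```bash
python3 -m handwheel '[[-0.0095,0,0.12,0,1],[0,0,0.12,0,1],[0,0,0.12,0,1],[0,0,0.08,0,1],[0,0,0.05,0,1],[0,0,0.02,0,1],[0,0,0,0,1],[0,0,0,0,0.2],[0,0,0,0,0.2],[0,0,0,0,0.2]]'
python3 -m handwheel '[[0,0,0,0,0.2],[0,0,-0.08,0,0.2],[0,0,-0.12,0,0.2],[0,0,-0.12,0,0.2],[0,0,-0.12,0,0.06],[0,0,-0.06,0,0.06],[0,0,0,0,0.06]]'
python3 - <<'E'
from plan import *
ims={n:r.read_camera(n) for n in("top","side")}
for n in ims: cv2.imwrite(f"pics/{n}1.png",ims[n])
for n in ims:
    for st,c,m in fuses(n,ims[n]):
        w=onz(n,c,11)[0]
        if 330<w[0]<520 and -330<w[1]<200: print(n,st,w.round(1))
# re-check caddy: orange gates centroids in side vs start
a=cv2.resize(ims["top"][160:310,170:430],None,fx=3,fy=3); cv2.imwrite("pics/g4.png",a)
plan([("fa",[430.5,77,100],177.1)])
E
```

```text
t: 13.55
tcp_pos: [393.4, 226.9, 9.2]
tcp_rot: [3.141, 0.001, -3.142]
ft_force: [-0.1, -0.8, -0.9]
grip_width: 0.398
grip_force: 0.0
t: 14.25
tcp_pos: [393.9, 227.2, 135.5]
tcp_rot: [3.14, 0.004, -3.142]
ft_force: [-0.3, -0.4, -0.8]
grip_width: 0.472
grip_force: 0.0
top [277 255  11  32 278] [430.8  77.   11. ]
top [325 255  15  32 271] [434.7 -45.7  11. ]
top [416 266   9  32 284] [ 414.  -261.4   11. ]
side [319 147  14  25 205] [430.5  77.2  11. ]
side [273 158  19  24 217] [434.3 -45.8  11. ]
side [196 168  10  27 216] [ 413.9 -260.9   11. ]
fa             turn +0.0322 | -0.1811 -0.5900 +0.1327  -> [430.5  77.  100. ]
```

View pics/g4.png

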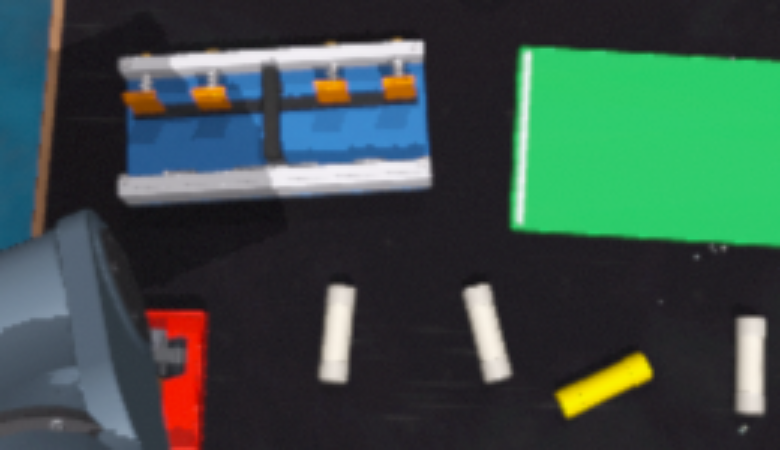

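```bash
python3 -m handwheel '[[0,0,0,0.0322,0.06],[-0.03,-0.098,0,0,0.06],[-0.03,-0.098,0,0,0.06],[-0.03,-0.098,0,0,0.06],[-0.03,-0.098,0,0,0.06],[-0.03,-0.098,0.06,0,0.06],[-0.03,-0.098,0.07,0,0.06],[0,0,0,0,0.06],[0,0,0,0,0.06]]'
python3 - <<'E'
from plan import *
a,b=[cv2.imread(f"pics/top{i}.png") for i in(0,1)]
for im in(a,b):
    h=cv2.cvtColor(im,cv2.COLOR_BGR2HSV); m=(abs(h[...,0].astype(int)-16)<6)&(h[...,1]>180)&(h[...,2]>120); m[:165]=0;m[200:]=0;m[:,:205]=0;m[:,320:]=0
    print([c[1].round(2).tolist() for c in comps(m,15)])
plan([("fa",[430.5,77,3],177.1)])
E
```

```text
t: 15.25
tcp_pos: [429.8, 77.4, 100.0]
tcp_rot: [-3.141, -0.003, 3.09]
ft_force: [0.2, 0.8, -0.4]
grip_width: 0.472
grip_force: 0.0
[[279.98, 186.77], [239.64, 189.09], [302.36, 189.03], [217.26, 193.83]]
[[280.23, 190.09], [302.36, 189.03], [239.97, 192.32], [216.95, 193.43]]
fa             turn -0.0009 | -0.0030 -0.0014 +0.3880  -> [430.5  77.    3. ]
```

```bash
python3 -m handwheel '[[-0.003,0,0.1,0,0.06],[0,0,0.12,0,0.06],[0,0,0.1,0,0.06],[0,0,0.05,0,0.06],[0,0,0.018,0,0.06],[0,0,0,0,0.06],[0,0,0,0,0.06]]'
python3 -m handwheel '[[0,0,0,0,1],[0,0,0,0,1],[0,0,0,0,1],[0,0,0,0,1],[0,0,0,0,1]]'
python3 -m handwheel '[[0,0,-0.08,0,1],[0,0,-0.12,0,1],[0,0,-0.12,0,1],[0,0,-0.12,0,1],[0,0,0,0,1],[0,0,0,0,1]]'
python3 - <<'E'
from plan import *
Y=np.degrees(CAD[2])+180
plan([("over b3",C(-26,106,100),Y),("dn",C(-26,106,51),Y),("push",C(0.5,106,51),Y)])
E
```

```text
t: 15.95
tcp_pos: [431.8, 77.8, 4.9]
tcp_rot: [3.141, 0.001, 3.091]
ft_force: [-0.4, -0.6, -0.2]
grip_width: 0.471
grip_force: 0.0
t: 16.45
tcp_pos: [431.7, 77.6, 5.0]
tcp_rot: [3.141, 0.001, 3.091]
ft_force: [-2.0, 0.9, 9.8]
grip_width: 0.219
grip_force: 59.2
t: 17.05
tcp_pos: [431.4, 77.6, 114.5]
tcp_rot: [3.141, 0.002, 3.091]
ft_force: [0.5, 0.1, -1.3]
grip_width: 0.215
grip_force: 59.0
over b3        turn -0.0835 | -0.6138 +0.6002 +0.0579  -> [572.3 239.5 100. ]
dn             turn -0.0000 | -0.0000 +0.0000 +0.1960  -> [572.3 239.5  51. ]
push           turn -0.0000 | -0.1060 -0.0000 -0.0000  -> [598.7 241.6  51. ]
```

```bash
python3 -m handwheel '[[0,0,0,-0.0835,1],[-0.0877,0.0857,0,0,1],[-0.0877,0.0857,0,0,1],[-0.0877,0.0857,0,0,1],[-0.0877,0.0857,0,0,1],[-0.0877,0.0857,0,0,1],[-0.0877,0.0857,0,0,1],[-0.0877,0.0857,0,0,1],[0,0,0,0,1],[0,0,0,0,1]]'
python3 - <<'E'
from plan import *
Y=np.degrees(CAD[2])+180
plan([("over b3",C(-26,106,52),Y)])
for n in("top","side"):
    im=r.read_camera(n)
    for st,c,m in fuses(n,im):
        w=onz(n,c,11)[0]
        if 330<w[0]<520 and -330<w[1]<200: print(n,st,w.round(1))
E
```

```text
t: 18.05
tcp_pos: [571.2, 239.3, 112.1]
tcp_rot: [-3.141, -0.003, -3.06]
ft_force: [-1.0, -0.6, -1.0]
grip_width: 0.216
grip_force: 59.0
over b3        turn +0.0004 | -0.0041 +0.0003 +0.2405  -> [572.3 239.5  52. ]
top [325 255  15  32 271] [434.8 -45.6  11. ]
top [416 266   9  32 284] [ 414.  -261.4   11. ]
side [273 158  19  24 217] [434.3 -45.8  11. ]
side [196 168  10  27 216] [ 413.9 -260.9   11. ]
```

```bash
python3 -m handwheel '[[-0.004,0,0.08,0,1],[0,0,0.08,0,1],[0,0,0.05,0,1],[0,0,0.03,0,1],[0,0,0,0,1],[0,0,0,0,1]]'
python3 -m handwheel '[[-0.02,0,0,0,1],[-0.02,0,0,0,1],[-0.02,0,0,0,1],[-0.02,0,0,0,1],[-0.02,0,0,0,1],[-0.01,0,0,0,1],[0,0,0,0,1],[0,0,0,0,1]]'
python3 - <<'E'
from plan import *
Y=np.degrees(CAD[2])+180
plan([("push",C(1.6,106,52),Y)])
im=r.read_camera("side"); cv2.imwrite("pics/g5.png",cv2.resize(im[100:240,310:440],None,fx=4,fy=4))
E
```

```text
t: 18.75
tcp_pos: [573.4, 239.4, 54.6]
tcp_rot: [3.141, 0.001, -3.061]
ft_force: [0.8, -0.1, -0.1]
grip_width: 0.215
grip_force: 59.0
t: 19.55
tcp_pos: [600.4, 241.6, 53.9]
tcp_rot: [-3.141, -0.0, -3.061]
ft_force: [-2.3, -0.2, -0.4]
grip_width: 0.218
grip_force: 59.1
push           turn -0.0000 | +0.0023 +0.0005 +0.0076  -> [599.8 241.7  52. ]
```

View pics/g5.png

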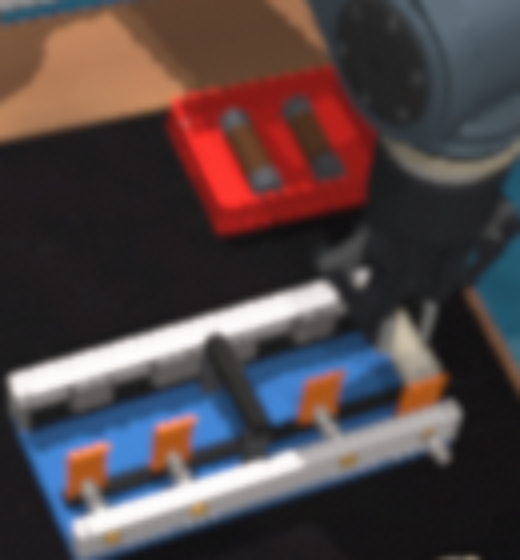

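```bash
python3 -m handwheel '[[0.002,0,0.04,0,1],[0,0,0.04,0,1],[0,0,0.03,0,1],[0,0,0.02,0,1],[0,0,0.006,0,1],[0,0,0,0,1],[0,0,0,0,1]]'
python3 - <<'E'
from plan import *
Y=np.degrees(CAD[2])+180
plan([("push",C(1.6,106,19),Y),("home",C(-14,106,19),Y)])
E
```

```text
t: 20.3
tcp_pos: [600.1, 241.6, 20.1]
tcp_rot: [-3.142, 0.0, -3.061]
ft_force: [-0.9, -0.9, -2.1]
grip_width: 0.212
grip_force: 58.9
push           turn -0.0000 | +0.0012 +0.0004 +0.0044  -> [599.8 241.7  19. ]
home           turn -0.0000 | +0.0624 -0.0000 -0.0000  -> [584.2 240.4  19. ]
```

```bash
python3 -m handwheel '[[0.015,0,0,0,1],[0.02,0,0,0,1],[0.02,0,0,0,1],[0.007,0,0.003,0,1],[0,0,0,0,1],[0,0,0,0,0.06],[0,0,0,0,0.06],[0,0,0,0,0.06],[0,0,0,0,0.06]]'
python3 -m handwheel '[[0,0,-0.06,0,0.06],[0,0,-0.12,0,0.06],[0,0,-0.12,0,0.06],[0,0,-0.12,0,0.06],[0,0,0,0,0.06]]'
python3 - <<'E'
from plan import *
plan([("fb",[434.5,-45.7,110],195.1),("dn",[434.5,-45.7,4],195.1)])
E
```

```text
t: 21.2
tcp_pos: [584.7, 240.4, 19.3]
tcp_rot: [3.142, 0.0, -3.061]
ft_force: [0.7, 0.5, 0.5]
grip_width: 0.473
grip_force: 0.0
t: 21.7
tcp_pos: [586.7, 241.1, 129.8]
tcp_rot: [3.14, 0.008, -3.061]
ft_force: [0.1, -0.4, 0.3]
grip_width: 0.471
grip_force: 0.0
fb             turn -0.1165 | +0.8868 -0.9491 +0.0791  -> [434.5 -45.7 110. ]
dn             turn -0.0000 | -0.0000 +0.0000 +0.4240  -> [434.5 -45.7   4. ]
```

```bash
python3 -m handwheel '[[0,0,0,-0.0582,0.06],[0,0,0,-0.0583,0.06],[0.111,-0.1186,0,0,0.06],[0.111,-0.1186,0,0,0.06],[0.111,-0.1186,0,0,0.06],[0.111,-0.1186,0,0,0.06],[0.111,-0.1186,0,0,0.06],[0.111,-0.1186,0,0,0.06],[0.111,-0.1186,0,0,0.06],[0.11,-0.1186,0,0,0.06]]'
python3 -m handwheel '[[0,0,0.04,0,0.06],[0,0,0,0,0.06]]'
python3 - <<'E'
from plan import *
plan([("dn",[434.5,-45.7,4],195.1)])
ims={n:r.read_camera(n) for n in("top","side")}
cv2.imwrite("pics/t6.png",ims["top"]);cv2.imwrite("pics/s6.png",ims["side"])
for n in ims:
    im=ims[n]
    for st,c,m in fuses(n,im):
        w=onz(n,c,11)[0]
        if 330<w[0]<520 and -330<w[1]<200: print(n,st,w.round(1))
a=cv2.resize(ims["top"][165:240,200:325],None,fx=4,fy=4);b=cv2.resize(ims["side"][160:245,305:430],None,fx=4,fy=3.5)
cv2.imwrite("pics/g6.png",np.vstack([a,b]))
E
```

```text
t: 22.7
tcp_pos: [431.2, -47.6, 124.6]
tcp_rot: [-3.141, 0.0, -2.878]
ft_force: [0.1, -0.1, 0.1]
grip_width: 0.466
grip_force: 0.0
t: 22.9
tcp_pos: [431.7, -46.7, 113.8]
tcp_rot: [3.141, -0.001, -2.88]
ft_force: [0.1, 0.5, -0.6]
grip_width: 0.472
grip_force: 0.0
dn             turn -0.0013 | -0.0119 +0.0010 +0.4391  -> [434.5 -45.7   4. ]
top [318 231  50  27 706] [502.2 -71.1  11. ]
top [294 267  12  11 103] [429.1  33.6  11. ]
top [416 266   9  32 284] [ 414.  -261.4   11. ]
top [363 284  14  37 295] [ 368.7 -137.8   11. ]
side [273 158  19  24 217] [434.3 -45.8  11. ]
side [196 168  10  27 217] [ 414.1 -260.9   11. ]
```

View pics/g6.png

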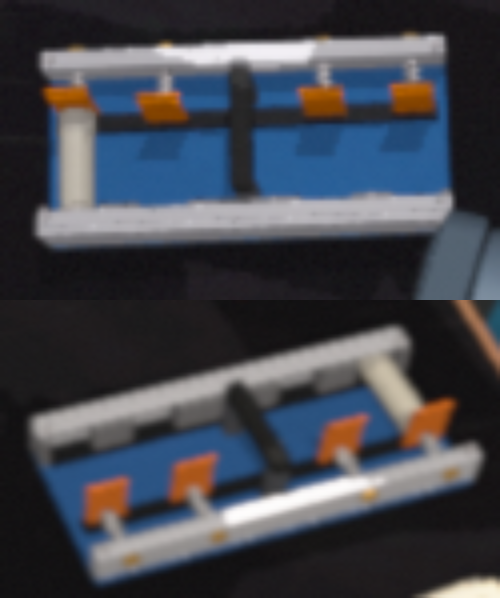

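```bash
python3 -m handwheel '[[-0.012,0,0.1,0,0.06],[0,0,0.12,0,0.06],[0,0,0.12,0,0.06],[0,0,0.07,0,0.06],[0,0,0.028,0,0.06],[0,0,0,0,0.06],[0,0,0,0,0.06]]'
python3 -m handwheel '[[0,0,0,0,1],[0,0,0,0,1],[0,0,0,0,1],[0,0,0,0,1],[0,0,0,0,1]]'
python3 -m handwheel '[[0,0,-0.08,0,1],[0,0,-0.12,0,1],[0,0,-0.12,0,1],[0,0,-0.12,0,1],[0,0,0,0,1],[0,0,0,0,1]]'
python3 - <<'E'
from plan import *
Y=np.degrees(CAD[2])+180
plan([("over b0",C(-26,-106,110),Y)])
E
```

```text
t: 23.7
tcp_pos: [435.8, -45.3, 5.5]
tcp_rot: [-3.141, 0.001, -2.877]
ft_force: [0.4, -0.5, -0.3]
grip_width: 0.47
grip_force: 0.0
t: 24.2
tcp_pos: [435.8, -45.6, 5.9]
tcp_rot: [-3.141, 0.002, -2.878]
ft_force: [-1.1, 2.4, 9.2]
grip_width: 0.214
grip_force: 59.3
t: 24.8
tcp_pos: [435.3, -45.7, 115.3]
tcp_rot: [-3.141, 0.002, -2.878]
ft_force: [-0.3, -0.6, -1.5]
grip_width: 0.214
grip_force: 58.9
over b0        turn +0.1165 | -0.6376 +0.2447 +0.0212  -> [589.3  28.2 110. ]
```

```bash
python3 -m handwheel '[[0,0,0,0.0582,1],[0,0,0,0.0583,1],[-0.1063,0.0408,0,0,1],[-0.1063,0.0408,0,0,1],[-0.1063,0.0408,0,0,1],[-0.1063,0.0408,0,0,1],[-0.1063,0.0408,0,0,1],[-0.1063,0.0408,0,0,1],[0,0,0,0,1],[0,0,0,0,1]]'
python3 - <<'E'
from plan import *
Y=np.degrees(CAD[2])+180
plan([("over b0",C(-26,-106,53),Y)])
E
```

```text
t: 25.8
tcp_pos: [588.3, 28.3, 113.1]
tcp_rot: [3.141, -0.003, -3.061]
ft_force: [-0.3, -0.8, 0.1]
grip_width: 0.214
grip_force: 58.9
over b0        turn +0.0003 | -0.0041 -0.0011 +0.2404  -> [589.3  28.2  53. ]
```

```bash
python3 -m handwheel '[[-0.004,-0.001,0.08,0,1],[0,0,0.08,0,1],[0,0,0.05,0,1],[0,0,0.028,0,1],[0,0,0,0,1],[0,0,0,0,1]]'
python3 -m handwheel '[[-0.02,0,0,0,1],[-0.02,0,0,0,1],[-0.02,0,0,0,1],[-0.02,0,0,0,1],[-0.02,0,0,0,1],[-0.009,0,0,0,1],[0,0,0,0,1],[0,0,0,0,1]]'
python3 - <<'E'
from plan import *
Y=np.degrees(CAD[2])+180
plan([("push",C(1.8,-106,20),Y)])
E
```

```text
t: 26.4
tcp_pos: [590.4, 28.0, 55.8]
tcp_rot: [-3.142, 0.001, -3.061]
ft_force: [0.1, -0.3, -0.6]
grip_width: 0.214
grip_force: 58.9
t: 27.2
tcp_pos: [617.2, 30.3, 55.2]
tcp_rot: [3.142, -0.0, -3.061]
ft_force: [-2.5, -0.1, 0.6]
grip_width: 0.212
grip_force: 59.0
push           turn +0.0000 | +0.0006 +0.0005 +0.1408  -> [617.   30.4  20. ]
```

```bash
python3 -m handwheel '[[0.001,0,0.04,0,1],[0,0,0.04,0,1],[0,0,0.03,0,1],[0,0,0.02,0,1],[0,0,0.008,0,1],[0,0,0,0,1],[0,0,0,0,1]]'
python3 -m handwheel '[[0.015,0,0,0,1],[0.02,0,0,0,1],[0.02,0,0,0,1],[0.007,0,0.003,0,1],[0,0,0,0,1],[0,0,0,0,0.06],[0,0,0,0,0.06],[0,0,0,0,0.06],[0,0,0,0,0.06]]'
python3 -m handwheel '[[0,0,-0.06,0,0.06],[0,0,-0.12,0,0.06],[0,0,-0.12,0,0.06],[0,0,-0.12,0,0.06],[0,0,0,0,0.06]]'
python3 - <<'E'
from plan import *
ims={n:r.read_camera(n) for n in("top","side")}
for n in ims:
    for st,c,m in fuses(n,ims[n]):
        w=onz(n,c,11)[0]; ys,xs=np.nonzero(m); W=onz(n,np.c_[xs,ys],11)[:,:2]; v=np.linalg.eigh(np.cov(W.T))[1][:,1]
        if 330<w[0]<520 and -330<w[1]<200: print(n,st,w.round(1),np.degrees(np.arctan2(v[1],v[0])))
plan([("fc",[414,-261.2,110],178.4)])
E
```

```text
t: 27.9
tcp_pos: [617.1, 30.3, 20.8]
tcp_rot: [3.142, 0.0, -3.061]
ft_force: [-1.6, -0.2, -1.6]
grip_width: 0.217
grip_force: 58.8
t: 28.8
tcp_pos: [601.7, 29.0, 20.0]
tcp_rot: [-3.142, 0.0, -3.061]
ft_force: [-0.4, -0.3, 0.2]
grip_width: 0.47
grip_force: 0.0
t: 29.3
tcp_pos: [603.8, 29.0, 130.3]
tcp_rot: [-3.141, 0.007, -3.061]
ft_force: [1.1, 0.3, -0.1]
grip_width: 0.467
grip_force: 0.0
top [416 266   9  32 284] [ 414.  -261.4   11. ] 178.398450093308
side [314 133  30   7  79] [350.2 108.1  11. ] 75.1574857749769
side [196 168  10  27 217] [ 414.1 -260.9   11. ] 178.29582376509558
fc             turn +0.0691 | +0.7188 -1.1813 +0.0646  -> [ 414.  -261.2  110. ]
```

```bash
python3 -m handwheel '[[0,0,0,0.0691,0.06],[0.09,-0.1477,0,0,0.06],[0.09,-0.1477,0,0,0.06],[0.09,-0.1477,0,0,0.06],[0.09,-0.1477,0,0,0.06],[0.09,-0.1477,0,0,0.06],[0.09,-0.1477,0,0,0.06],[0.09,-0.1477,0,0,0.06],[0.09,-0.1477,0,0,0.06],[0,0,0.05,0,0.06]]'
python3 -m handwheel '[[0,0,0,0,0.06]]'
python3 - <<'E'
from plan import *
ims={n:r.read_camera(n) for n in("top","side")}
for n in ims:
    cv2.imwrite(f"pics/{n}7.png",ims[n])
    for st,c,m in fuses(n,ims[n]):
        w=onz(n,c,11)[0]
        if 330<w[0]<520 and -350<w[1]<200: print(n,st,w.round(1))
plan([("fc",[414,-261.2,4],178.4)])
a=cv2.resize(ims["top"][165:240,200:325],None,fx=4,fy=4);b=cv2.resize(ims["side"][160:245,305:430],None,fx=4,fy=3.5)
cv2.imwrite("pics/g7.png",np.vstack([a,b]))
E
```

```text
t: 30.4
tcp_pos: [411.5, -264.6, 112.7]
tcp_rot: [-3.141, 0.001, 3.109]
ft_force: [0.2, 0.1, -0.3]
grip_width: 0.469
grip_force: 0.0
t: 30.5
tcp_pos: [412.0, -261.0, 110.8]
tcp_rot: [3.139, -0.003, 3.111]
ft_force: [-0.8, 0.2, 0.8]
grip_width: 0.468
grip_force: 0.0
top [424 261  19  17 178] [ 442.  -296.1   11. ]
side [196 168  10  27 216] [ 413.9 -260.9   11. ]
fc             turn +0.0003 | -0.0025 -0.0033 +0.4320  -> [ 414.  -261.2    4. ]
```

View pics/g7.png

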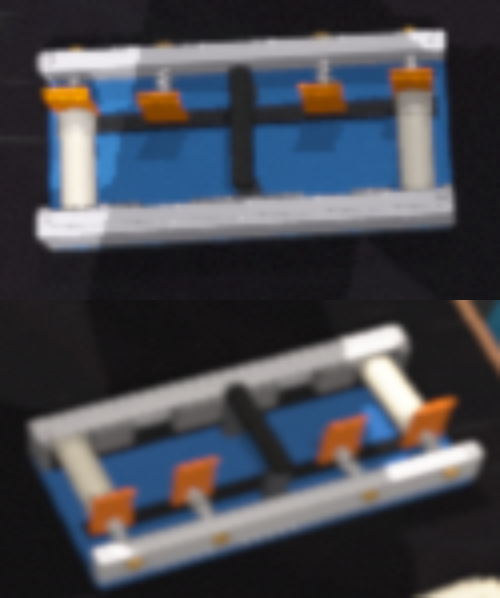

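Bays 0 and 3 are both clamped, and fuse C is where it was. Grip C, then load bay 2.

```bash
python3 -m handwheel '[[-0.002,-0.002,0.1,0,0.06],[0,0,0.12,0,0.06],[0,0,0.12,0,0.06],[0,0,0.07,0,0.06],[0,0,0.02,0,0.06],[0,0,0,0,0.06],[0,0,0,0,0.06]]'
python3 -m handwheel '[[0,0,0,0,1],[0,0,0,0,1],[0,0,0,0,1],[0,0,0,0,1],[0,0,0,0,1]]'
python3 -m handwheel '[[0,0,-0.08,0,1],[0,0,-0.12,0,1],[0,0,-0.12,0,1],[0,0,-0.12,0,1],[0,0,0,0,1],[0,0,0,0,1]]'
python3 - <<'E'
from plan import *
Y=np.degrees(CAD[2])+180
plan([("over b2",C(-26,50,110),Y)])
E
```

```text
t: 31.3
tcp_pos: [414.6, -261.7, 5.9]
tcp_rot: [-3.141, 0.001, 3.114]
ft_force: [0.3, -0.3, -0.1]
grip_width: 0.471
grip_force: 0.0
t: 31.8
tcp_pos: [414.5, -262.1, 6.2]
tcp_rot: [-3.141, 0.001, 3.114]
ft_force: [-1.2, 2.5, 8.6]
grip_width: 0.213
grip_force: 59.5
t: 32.4
tcp_pos: [414.0, -261.9, 115.6]
tcp_rot: [-3.141, 0.001, 3.114]
ft_force: [0.0, -0.3, -0.9]
grip_width: 0.213
grip_force: 58.7
over b2        turn -0.0691 | -0.7921 +1.7240 +0.0223  -> [576.8 183.6 110. ]
```

```bash
python3 -m handwheel '[[0,0,0,-0.0691,1],[-0.066,0.1437,0,0,1],[-0.066,0.1437,0,0,1],[-0.066,0.1437,0,0,1],[-0.066,0.1437,0,0,1],[-0.066,0.1437,0,0,1],[-0.066,0.1437,0,0,1],[-0.066,0.1437,0,0,1],[-0.066,0.1437,0,0,1],[-0.066,0.1437,0,0,1]]'
python3 -m handwheel '[[-0.066,0.1437,0,0,1],[-0.066,0.1437,0,0,1],[-0.066,0.1437,0,0,1],[0,0,0,0,1],[0,0,0,0,1]]'
python3 - <<'E'
from plan import *
Y=np.degrees(CAD[2])+180
plan([("over b2",C(-26,50,53),Y)])
E
```

```text
t: 33.4
tcp_pos: [535.5, 74.1, 113.7]
tcp_rot: [3.142, -0.002, -3.061]
ft_force: [1.0, -0.8, -0.6]
grip_width: 0.215
grip_force: 58.8
t: 33.9
tcp_pos: [575.8, 184.2, 113.4]
tcp_rot: [-3.141, -0.002, -3.06]
ft_force: [0.0, -1.1, -1.3]
grip_width: 0.216
grip_force: 58.9
over b2        turn +0.0009 | -0.0038 -0.0024 +0.2416  -> [576.8 183.6  53. ]
```

```bash
python3 -m handwheel '[[-0.004,-0.002,0.08,0,1],[0,0,0.08,0,1],[0,0,0.05,0,1],[0,0,0.028,0,1],[0,0,0,0,1],[0,0,0,0,1]]'
python3 -m handwheel '[[-0.02,0,0,0,1],[-0.02,0,0,0,1],[-0.02,0,0,0,1],[-0.02,0,0,0,1],[-0.02,0,0,0,1],[-0.006,0,0,0,1],[0,0,0,0,1],[0,0,0,0,1]]'
python3 - <<'E'
from plan import *
Y=np.degrees(CAD[2])+180
plan([("push",C(1.2,50,20.3),Y)])
E
```

```text
t: 34.5
tcp_pos: [577.9, 183.3, 56.0]
tcp_rot: [3.142, 0.001, -3.061]
ft_force: [-0.2, 0.2, -0.1]
grip_width: 0.219
grip_force: 58.9
t: 35.3
tcp_pos: [603.9, 185.5, 55.4]
tcp_rot: [-3.142, -0.0, -3.061]
ft_force: [-1.8, 0.1, -0.1]
grip_width: 0.213
grip_force: 58.9
push           turn +0.0000 | -0.0001 +0.0011 +0.1405  -> [603.9 185.8  20.3]
```

```bash
python3 -m handwheel '[[0,0.001,0.04,0,1],[0,0,0.04,0,1],[0,0,0.03,0,1],[0,0,0.02,0,1],[0,0,0.008,0,1],[0,0,0,0,1],[0,0,0,0,1]]'
python3 -m handwheel '[[0.015,0,0,0,1],[0.02,0,0,0,1],[0.02,0,0,0,1],[0.007,0,0.003,0,1],[0,0,0,0,1],[0,0,0,0,0.06],[0,0,0,0,0.06],[0,0,0,0,0.06],[0,0,0,0,0.06]]'
python3 -m handwheel '[[0,0,-0.06,0,0.06],[0,0,-0.12,0,0.06],[0,0,-0.12,0,0.06],[0,0,-0.12,0,0.06],[0,0,-0.06,0,0.06],[0.12,-0.12,0,0,0.06],[0.12,-0.12,0,0,0.06],[0.12,-0.12,0,0,0.06],[0.12,-0.12,0,0,0.06],[0.12,-0.12,0,0,0.06]]'
python3 - <<'E'
from ov import *
ims={n:r.read_camera(n) for n in("top","side")}
overlay([606.7,135.9,.0805],ims,{"top":(203,323,170,232),"side":(308,428,164,242)},4.2,"pics/o2.png",(0,2,3))
for n in ims:
    im=ims[n]; h=cv2.cvtColor(im,cv2.COLOR_BGR2HSV)
    m=(abs(h[...,0].astype(int)-16)<6)&(h[...,1]>180)&(h[...,2]>90)
    if n=="top": m[:165]=0;m[200:]=0;m[:,:205]=0;m[:,320:]=0; print([c[1].round(2).tolist() for c in comps(m,15)])
    for st,c,mm in fuses(n,im):
        w=onz(n,c,11)[0]
        if 330<w[0]<640 and -330<w[1]<300: print(n,st,w.round(1))
E
```

```text
t: 36.0
tcp_pos: [604.0, 185.8, 21.0]
tcp_rot: [-3.142, -0.0, -3.061]
ft_force: [-1.1, -0.4, -1.6]
grip_width: 0.216
grip_force: 58.8
t: 36.9
tcp_pos: [588.8, 184.6, 20.4]
tcp_rot: [3.142, 0.0, -3.061]
ft_force: [0.0, -0.0, -0.4]
grip_width: 0.47
grip_force: 0.0
t: 37.9
tcp_pos: [449.7, 22.0, 140.4]
tcp_rot: [-3.142, 0.0, -3.061]
ft_force: [0.1, -0.5, 0.4]
grip_width: 0.468
grip_force: 0.0
[[302.49, 184.29], [216.33, 189.0], [239.19, 188.0], [280.08, 189.17]]
top [342 177   5  58 146] [600.4 -73.2  11. ]
top [300 188  13  25 197] [609.8  28.9  11. ]
top [210 191  52  34 778] [575.9 207.8  11. ]
top [250 263  13  22 191] [426.3 141.6  11. ]
top [315 262  10   9  61] [445.4 -16.3  11. ]
top [324 269  13  43 340] [397.  -43.2  11. ]
side [280 201  14  51 165] [613.9 -74.7  11. ]
```

View pics/o2.png

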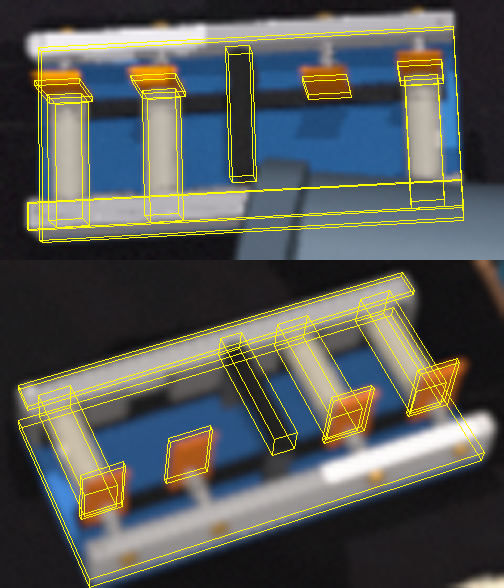

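Run:
```python
from plan import *
for n in("top","side"):
    im=cv2.imread(f"pics/{n}0.png"); h=cv2.cvtColor(im,cv2.COLOR_BGR2HSV)
    g=max(comps((abs(h[...,0].astype(int)-65)<15)&(h[...,1]>70)&(h[...,2]>60)),key=lambda c:c[0][4])
    m=cv2.morphologyEx(g[2].astype(np.uint8),cv2.MORPH_CLOSE,np.ones((9,9)))
    cn=max(cv2.findContours(m,0,2)[0],key=len)
    q=cv2.approxPolyDP(cn,12,True)[:,0].astype(float); W=onz(n,q,3); 
    # green edges line fits: long edges
    ys,xs=np.nonzero(m); A=onz(n,np.c_[xs,ys],3)[:,:2]
    # centroid weighted by area per pixel is near-uniform: use minAreaRect
    print(n,q.tolist(),W[:,:2].round(1).tolist(),W.mean(0).round(1),cv2.minAreaRect(A.astype(np.float32)))
s=r.state(); Y=np.degrees(CAD[2])+180
plan([("handle",C(0,0,100),Y)])
```

```text
top [[343.0, 175.0], [340.0, 236.0], [452.0, 242.0], [450.0, 181.0]] [[682.3, -70.1], [522.3, -64.6], [514.4, -345.8], [673.5, -346.9]] [ 598.1 -206.9    3. ] ((597.5243530273438, -206.94081115722656), (284.46429443359375, 164.8692169189453), 87.99061584472656)
side [[284.0, 199.0], [172.0, 220.0], [174.0, 277.0], [296.0, 253.0]] [[525.7, -61.9], [513.1, -344.5], [672.2, -352.1], [687.7, -70.1]] [ 599.7 -207.1    3. ] ((600.7323608398438, -206.93692016601562), (286.538818359375, 168.58599853515625), 88.00184631347656)
handle         turn -0.0015 | -0.6691 +0.4081 +0.1609  -> [606.7 135.9 100. ]
```

```bash
python3 -m handwheel '[[-0.1115,0.068,0,0,0.06],[-0.1115,0.068,0,0,0.06],[-0.1115,0.068,0,0,0.06],[-0.1115,0.068,0,0,0.06],[-0.1115,0.068,0,0,0.06],[-0.1115,0.068,0,0,0.06],[0,0,0,0,0.06],[0,0,0,0,0.06]]'
python3 - <<'E'
from plan import *
plan([("handle",C(0,0,34),np.degrees(CAD[2])+180)])
E
```

```text
t: 38.8
tcp_pos: [609.5, 138.6, 139.8]
tcp_rot: [-3.142, -0.001, -3.06]
ft_force: [-0.7, 0.0, 0.6]
grip_width: 0.466
grip_force: 0.0
handle         turn +0.0005 | +0.0121 -0.0100 +0.4232  -> [606.7 135.9  34. ]
```

```bash
python3 -m handwheel '[[0.012,-0.01,0.08,0,0.06],[0,0,0.12,0,0.06],[0,0,0.1,0,0.06],[0,0,0.08,0,0.06],[0,0,0.043,0,0.06],[0,0,0,0,0.06],[0,0,0,0,0.06]]'
python3 -m handwheel '[[0,0,0,0,0.5],[0,0,0,0,0.5],[0,0,0,0,1],[0,0,0,0,1],[0,0,0,0,1],[0,0,0,0,1],[0,0,0,0,1]]'
python3 -m handwheel '[[0,0,-0.01,0,1],[0,0,-0.02,0,1],[0,0,-0.03,0,1],[0,0,-0.04,0,1],[0,0,-0.04,0,1],[0,0,0,0,1]]'
python3 - <<'E'
from plan import *
plan([("mat",[598.7,-207,68],178.0),("dn",[598.7,-207,37],178.0)])
E
```

```text
t: 39.5
tcp_pos: [607.1, 135.3, 35.4]
tcp_rot: [3.142, 0.001, -3.061]
ft_force: [0.4, -0.7, 1.1]
grip_width: 0.467
grip_force: 0.0
t: 40.2
tcp_pos: [607.3, 135.6, 35.5]
tcp_rot: [3.141, 0.001, -3.061]
ft_force: [-2.3, -0.6, 5.9]
grip_width: 0.149
grip_force: 59.5
t: 40.8
tcp_pos: [607.8, 135.5, 71.5]
tcp_rot: [3.141, 0.003, -3.061]
ft_force: [0.3, -0.2, -8.4]
grip_width: 0.148
grip_force: 58.5
mat            turn +0.0735 | -0.0112 -1.3705 +0.0142  -> [ 598.7 -207.    68. ]
dn             turn -0.0000 | +0.0000 +0.0000 +0.1240  -> [ 598.7 -207.    37. ]
```

```bash
python3 -m handwheel '[[0,0,0,0.0245,1],[0,0,0,0.0245,1],[0,0,0,0.0245,1],[0,-0.03,0,0,1],[0,-0.07,0,0,1],[0,-0.1,0,0,1],[0,-0.12,0,0,1],[0,-0.12,0,0,1],[0,-0.12,0,0,1],[0,-0.12,0,0,1]]'
python3 -m handwheel '[[0,-0.12,0,0,1],[0,-0.12,0,0,1],[0,-0.12,0,0,1],[0,-0.12,0,0,1],[0,-0.1,0,0,1],[0,-0.07,0,0,1],[0,-0.04,0,0,1],[0,0,0,0,1],[0,0,0,0,1],[0,0,0,0,1]]'
python3 - <<'E'
from ov import *
from plan import plan
plan([("dn",[599.3,-207,38.5],178.0)])
ims={n:r.read_camera(n) for n in("top","side")}
s=r.state();p=[s["tcp_pos"][0]-.6,s["tcp_pos"][1],s["tcp_rot"][2]-np.pi,s["tcp_pos"][2]-35.5]
overlay(p,ims,{"top":(335,465,165,250),"side":(160,310,170,290)},4,"pics/o3.png",(0,2,3))
cv2.imwrite("pics/top9.png",ims["top"]);cv2.imwrite("pics/side9.png",ims["side"])
E
```

```text
t: 41.8
tcp_pos: [600.4, -37.0, 69.6]
tcp_rot: [-3.141, -0.0, 3.107]
ft_force: [0.6, 0.2, -9.3]
grip_width: 0.151
grip_force: 58.9
t: 42.8
tcp_pos: [594.9, -205.8, 69.5]
tcp_rot: [3.141, -0.0, 3.108]
ft_force: [-0.1, -0.1, -8.7]
grip_width: 0.151
grip_force: 59.0
dn             turn +0.0007 | -0.0177 -0.0041 +0.1238  -> [ 599.3 -207.    38.5]
```

```bash
python3 -m handwheel '[[-0.0177,-0.004,0,0,1],[0,0,0.03,0,1],[0,0,0.03,0,1],[0,0,0.03,0,1],[0,0,0.015,0,1],[0,0,0.01,0,1],[0,0,0.005,0,1],[0,0,0,0,1],[0,0,0,0,1]]'
python3 - <<'E'
from plan import *
plan([("dn",[599.3,-207,38.5],178.0)])
E
```

```text
t: 43.8
tcp_pos: [599.4, -208.2, 39.8]
tcp_rot: [-3.141, 0.0, 3.107]
ft_force: [0.0, 0.6, -9.2]
grip_width: 0.15
grip_force: 59.0
dn             turn -0.0000 | +0.0007 +0.0046 +0.0053  -> [ 599.3 -207.    38.5]
```

```bash
python3 -m handwheel '[[0,0.004,0,0,1],[0,0,0.003,0,1],[0,0,0.003,0,1],[0,0,0.001,0,1],[0,0,0,0,1],[0,0,0,0,1]]'
```

```text
t: 44.4
tcp_pos: [599.4, -207.0, 38.5]
tcp_rot: [-3.142, 0.0, 3.107]
ft_force: [-4.7, 2.5, 4.8]
grip_width: 0.151
grip_force: 60.8
```

In contact; release, retreat and look.

```bash
python3 -m handwheel '[[0,0,0,0,0.3],[0,0,0,0,0.06],[0,0,0,0,0.06],[0,0,0,0,0.06],[0,0,0,0,0.06],[0,0,-0.06,0,0.06],[0,0,-0.12,0,0.06],[0,0,-0.12,0,0.06],[0,0,-0.12,0,0.06],[0,0,-0.12,0,0.06]]'
python3 -m handwheel '[[0.06,0.12,-0.06,0,0.06],[0.1,0.14,0,0,0.06],[0.1,0.14,0,0,0.06],[0.1,0.14,0,0,0.06],[0.1,0.14,0,0,0.06],[0.1,0.14,0,0,0.06],[0.1,0.14,0,0,0.06],[0,0,0,0,0.06],[0,0,0,0,0.06]]'
python3 - <<'E'
from ov import *
ims={n:r.read_camera(n) for n in("top","side")}
overlay([598.8,-207,np.radians(-2),3],ims,{"top":(335,460,165,250),"side":(165,310,175,285)},3.1,"pics/o4.png",(0,2,3))
E
```

```text
t: 45.4
tcp_pos: [599.3, -207.1, 175.3]
tcp_rot: [-3.141, 0.001, 3.107]
ft_force: [0.2, -0.1, -0.6]
grip_width: 0.469
grip_force: 0.0
t: 46.3
tcp_pos: [443.0, 39.0, 188.9]
tcp_rot: [-3.142, 0.002, 3.108]
ft_force: [0.5, -0.3, 0.8]
grip_width: 0.47
grip_force: 0.0
```

View pics/o4.png

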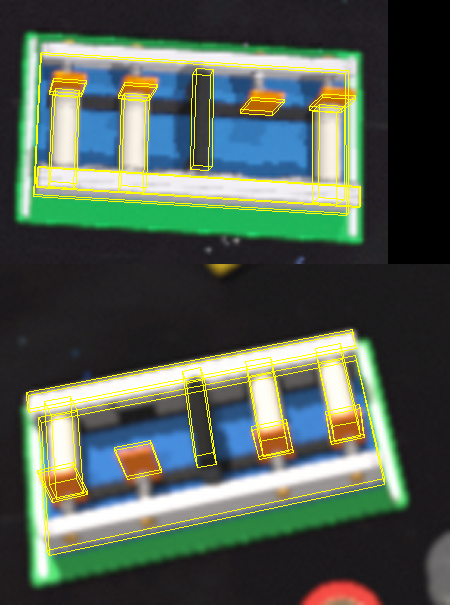

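```bash
python3 -c "
from bench import r
print(r.finish_job())"
```

```text
the job is handed in; nothing more can be done
None
```

The job is done and handed in, 46 s in: two spent fuses are in the scrap tray, three white fuses are clamped in bays 0, 2 and 3, and the caddy stands centred and square on the green mat; I gave the tape and solder spool no check after the last move.

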